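# Hold the laundry's spring-return key switch turned

## Robot

A 6-joint arm with a two-finger parallel gripper is mounted at the origin on a cart in front of the work surface, level with it; the furniture and walls round the work are solid. World frame = base frame: x ahead of the robot, y to its left, z up, the work surface at z = 0. Lengths are in m, angles in rad, forces in N, time in s.
With the tool pointing down it reaches from about 0.375 to 0.925 m from the base axis. Payload 5.7 kg.
Tool frame: the origin (TCP) lies between the finger pads; the fingertips stand 25 mm ahead of it and the grasp point (between the pads) lies 6 mm ahead of it; z points along the fingers, y is the line along which they close (so a half turn about z gives the same grasp; the last joint's range is limited). The gripper opens to 88 mm and grips with 3 to 60 N. Pads are 20 mm wide; open, the fingers measure 115 mm over their backs; the gripper's body (75 mm by 178 mm) begins 61 mm behind the grasp point.
Start: joints at [-1.413, 0.359, 1.51, -0, 1.272, -0.115], TCP at [0.162, -0.578, 0.222] pointing down, gripper open.
Joint ranges: [-2.97, 2.97], [-1.01, 2.36], [0.21, 2.38], [-0.96, 4.11], [0.2, 2.71], [-2.98, 2.98]. Speed limits (rad/s): [2.39, 2.39, 3.14, 3.14, 3.14, 3.14].

## Interface

Orientations are given as a rotation vector (axis times angle).
In Python, from bench import sensors, cams, job gives the robot as it stands.
- The arm moves only by the tool carry_out, never from a script. Its arguments are lists of equal length, an entry for each row: "linear": the shift along the tool's x, y, z in m, a list of three; "rot": the turn, a rotation vector about the tool's x, y, z in degrees, a list of three; "jaw": the closure, from 0 (fully open) to 1 (shut). A call has 1 to 20 rows; each row shifts and turns the commanded pose from where the row before left it, along the tool's axes as they then stand; what a row does not reach is not made up. A row lasts 1/8 s, in which the tool goes at most 62.5 mm and 10.7 degrees, less where a joint would pass 70% of its speed; a pose out of reach is approached as far as the arm can. A call is refused whole if a number of a shift passes 0.0625 or a number of a turn 10.7, either way. A call with a gripper value outside its range is refused whole. The fingers move at their own pace and stop on an object; "force" is the grip in N (left out, the last holds). Time passes only in rows, so rows that do not move let the fingers close. It gives the time, the measured TCP pose, the force, the opening and the grip force at its end, in the units of the state.
- sensors.get_state(): the state, without advancing time (a new reading comes with each control period).
- cams.read_camera(name): name is "side" or "top" or "wrist"; returns (picture, depth): 480x640x3 uint8, blue, green, red; 480x640 float32, m along the optical axis (not along the pixel's ray), 0 where there is no reading.
- cams.camera_model(name): a dict with "mtx" (3x3 intrinsics, pixels), "R" (3x3) and "t" (3): a world point X has camera coordinates R X + t. Camera axes: x right, y down, z forward; pixel columns grow to the right and rows downward; lengths in m; the calibration is good to about 2 mm. A picture is of the moment at which its call begins: read the wrist's pose just before it. camera_model takes no time and is no camera call; for the wrist camera it gives the pose at the moment of the call.
- job.close_job(): hands the job in; it is judged then, once.
The state is a dict: "time_s": time; "q": joint angles; "joint_velocities": joint speeds; "joint_torque": joint torques, N m; "tool_pos": TCP position; "tcp_rot": TCP orientation; "contact_force": force on the tool from outside, world axes, zero at the start; "ft_torque": the same for the moment, N m; "grip_width": finger opening in m; "grip_force": force on a finger pad.
Only numpy, scipy, OpenCV 4.12 (cv2) and the standard library are available. Lean on these libraries where they do the work, as an engineer would, in place of code of your own. Each camera call takes 0.05 s, during which the arm holds its last target. There are 200 camera calls.

## Task

Swing the flap of the grey key-switch box up and back past upright, so that it stays open, then take the key with the square head out of the wooden key stand and push it fully home into the lock under the flap; the pins in the lock are sticky, so press and rock the key a little until its collar sits on the lock face. Then turn the key clockwise, seen from above, a quarter turn to its stop against the spring, and finish while still holding it there, because it springs back when let go. Leave the round-headed key in the stand, and do not disturb the tin, the timer and the dropper bottle.

Things in the scene. Friction and masses are not known exactly. Their poses are not given: they have to be found in the camera images.
- switch_box: Grey metal box fixed to the worktop, 170 (x) x 200 (y) x 72 (z) mm, plus the white flap on top. Origin: centre of its underside; z up; its front (robot side) faces -x. Under the flap is a recess: 6 mm walls up to z = 72 mm round a deck at z = 44 mm; the lock is in the deck.
- keyway (a point): Centre of the lock's face (35 mm metal disc) at (-10, 0, 47) mm in the box's frame, box's axes. At lock = 0 the slot, straight down, is 16 mm long along box x, 5.5 mm wide, its dished mouth 23 x 12.5 mm, 3.5 mm deep. Sticky pins 11 and 18 mm down take up to about 20 N of straight push, or half that while rocking the key 0.1 rad. Key fully home: tip 26 mm below this point.
- lock (a joint): Turn of the lock's core about the vertical: 0 at rest, grows clockwise seen from above, stop at 1.55 rad (-0.25 the other way). A return spring of 0.06 N m/rad brings it back to 0. The key has about 0.15 rad of play in the slot.
- flap (a joint): Opening of the white flap that covers the box: 0 shut, pi/2 upright, stop at 1.85 rad. Its hinge is stiff (0.4 N m), so it stays where it is left.
- flap_hinge (a point): Middle of the flap's hinge line, which runs along the box's y at (84, 0, 75) mm in the box's frame. The flap is a 169 x 200 x 5 mm plate that reaches from here to the front.
- flap_handle (a point): Middle of the flap's handle, a round steel bar 10 mm thick along the box's y, straight for 90 mm, 42 mm out from the flap's free edge and in its plane, so a finger fits in between; 211 mm from the hinge line. Turns with the flap.
- key: The right key: square black head, steel blade; stands blade down in one slot of the stand. Origin: middle of its tip; z up, x along the blade's width. Blade 14 (x) x 4 (y) x 26 mm, tip tapered; collar 22 x 18 mm from z = 26 to 30 mm; head 28 mm wide (x), 10 mm thick (y), z = 30 to 68 mm. About 40 g. A half turn about z makes no difference.
- key_bow (a point): Middle of the key's square head, the place to grip it, 51 mm above the key's origin; axes as the key's.
- spare_key: The wrong key, to be left in the stand: like the other, but a round head 40 mm across and a blade 18 mm wide, which does not fit. Origin at its tip.
- key_stand: Block of light wood fixed to the worktop, 56 (x) x 124 (y) x 34 (z) mm, with two slots 76 mm apart along its y; in each stands a key with its blade's width along the stand's x and its tip 8 mm above the worktop. Origin: centre of its underside.
- polish_tin: Round tin with a tan lid, 65 mm across, 29 mm high. Leave alone.
- dial_timer: Round wind-up timer, 65 mm across, 49 mm high. Leave alone.
- stain_dropper: Small brown dropper bottle, 33 mm across, 102 mm high. Leave alone.
Things that resemble listed ones, but are neither listed nor needed, are in the scene too. Leave any green or red look-alike of the key alone. What is shaped like the key_stand but red is not meant.

How it is judged:
On the way, in this order (a step that is already met when the one before it is completed fails the run):
1. the flap is swung open (value of joint flap above 1.3 rad), for 0.2 s.
2. the square-headed key is drawn out of the stand by the fingers (z of key in the frame of key_stand above 0.036 m and contact force between the fingers and key above 1 N), for 0.1 s.
3. the key is fully home in the lock, not yet turned (z of key in the frame of keyway below -0.023 m and horizontal distance between key and keyway below 0.004 m and value of joint lock below 0.6 rad), for 0.05 s.
At the end, for the whole second after the job is handed in: The lock is held turned by at least 1.25 rad (its stop is at 1.55) and at rest, the key upright within 0.15 rad and in the lock to within 3 mm of fully home, gripped by the fingers with more than 1 N, and the flap still open by more than 1.2 rad (value of joint lock above 1.25 rad and velocity of joint lock between -0.2 and 0.2 rad/s and z of key in the frame of keyway below -0.023 m and horizontal distance between key and keyway below 0.004 m and angle between key's own z axis and vertical below 0.15 rad and contact force between the fingers and key above 1 N and value of joint flap above 1.2 rad); the arm keeps its last pose, push and grip.
It fails at once if the round-headed key is taken or pushed out of its place (distance of spare_key from where it was at the start of the episode above 0.015 m).
It fails at once if the tin is pushed away (distance of polish_tin from where it was at the start of the episode above 0.03 m).
It fails at once if the timer is pushed away (distance of dial_timer from where it was at the start of the episode above 0.03 m).
It fails at once if the dropper bottle is pushed away or tipped (distance of stain_dropper from where it was at the start of the episode above 0.03 m or angle between stain_dropper's own z axis and vertical above 0.5 rad).
It also fails if it takes over 72 s, if anything falls off the work surface, if the arm or the gripper's body presses on something with over 40 N, if the wrist force passes 120 N, or if a joint passes its speed limit or range.

## Working session

There is one attempt and no reset: what is moved stays moved. The work goes in short steps, Python scripts to look and compute and a tool call to move; the robot and the scene stay as the last step left them, time stands still between calls to the robot, and variables do not carry over. Pictures are saved under pics/ and viewed, at most 10 in all, crops included, and the job is handed in when it is done.

Besides the shell and the picture viewer there is one more tool, called by a JSON object that holds its "op" and its "data", one argument or row to a line. carry_out: Moves the arm, as the interface text tells. Its arguments: {"type":"object","properties":{"linear":{"type":"array"},"rot":{"type":"array"},"jaw":{"type":"array"},"force":{"type":"number"}},"required":["linear","rot","jaw"]}

```bash
mkdir -p pics; cat > h.py <<'E'
import numpy as np, cv2
from bench import sensors, cams, job
from scipy.spatial.transform import Rotation as Ro
def grab(n):
    m=cams.camera_model(n); im,d=cams.read_camera(n); return im,d,m
def pts(d,m):
    K=np.array(m['mtx']);R=np.array(m['R']);t=np.array(m['t'])
    v,u=np.mgrid[0:480,0:640]
    c=np.stack([(u-K[0,2])/K[0,0]*d,(v-K[1,2])/K[1,1]*d,d],-1)
    return (c-t)@R
def ray(m,u,v,z):
    K=np.array(m['mtx']);R=np.array(m['R']);t=np.array(m['t'])
    d=R.T@np.linalg.inv(K)@[u,v,1];o=-R.T@t
    return o+d*(z-o[2])/d[2]
def proj(m,X):
    c=np.array(m['R'])@np.array(X)+np.array(m['t']);p=np.array(m['mtx'])@c;return p[:2]/p[2]
E
python3 - <<'E'
from h import *
for n in ('top','side'):
    im,d,m=grab(n); cv2.imwrite(f'pics/{n}0.png',im); np.savez(f'{n}0.npz',im=im,d=d,**{k:np.array(v) for k,v in m.items() if k in('mtx','R','t')})
    print(n,np.array(m['mtx']).round(1).tolist(),(-np.array(m['R']).T@np.array(m['t'])).round(3))
s=sensors.get_state();print(s)
E
```

```text
top [[441.8, 0.0, 314.5], [0.0, 441.8, 230.2], [0.0, 0.0, 1.0]] [0.359 0.022 1.105]
side [[453.0, 0.0, 317.9], [0.0, 453.0, 246.6], [0.0, 0.0, 1.0]] [ 0.488 -0.78   0.774]
{'time_s': 0.1, 'q': array([-1.41310950e+00,  3.59453340e-01,  1.51130541e+00, -8.55891245e-06,
        1.27251075e+00, -1.15109923e-01]), 'joint_velocities': array([-0.00150295,  0.00025177, -0.00168996,  0.00039606, -0.00088311,
       -0.00103458]), 'joint_torque': array([ 4.38048983e-04, -5.16356993e+01, -2.71406472e+01,  6.76903850e-02,
        2.76626955e-02, -1.24801306e-05]), 'tool_pos': array([ 0.16154135, -0.57720091,  0.22138869]), 'tcp_rot': array([-3.11075277e+00, -4.26956659e-01,  6.88767757e-05]), 'contact_force': array([-0.15898127, -0.43078181,  0.0148147 ]), 'ft_torque': array([ 0.00574497, -0.01286964,  0.0028795 ]), 'grip_force': 0.0, 'grip_width': 0.08781512298585792}
```

View pics/top0.png

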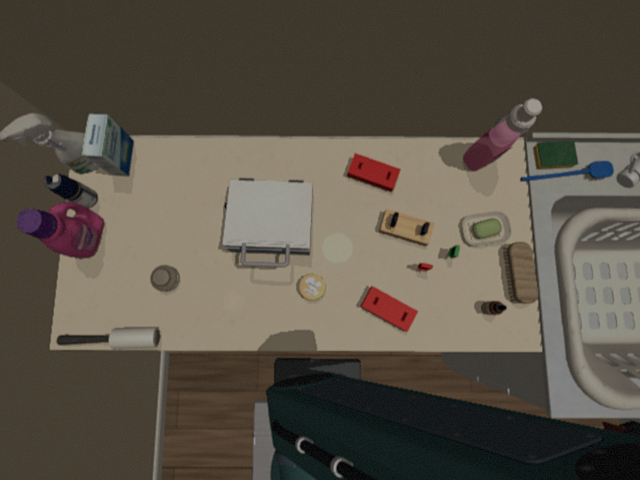

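View pics/side0.png

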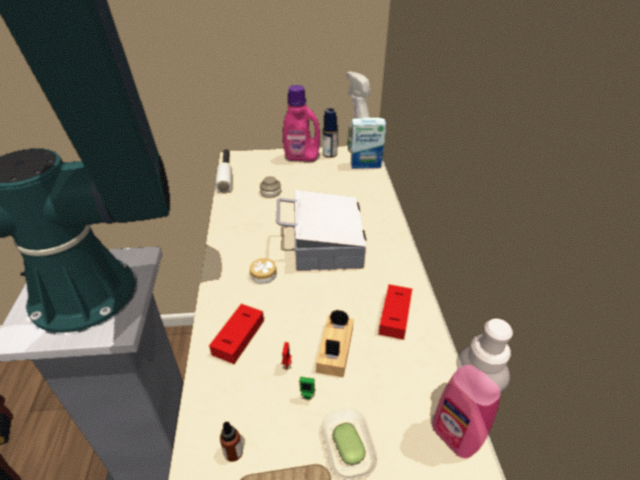

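The top view shows the box with its white flap at about (268,215) and the handle bar at (263,264). The wooden stand is at (407,226), with the round key on its left at (396,219) and the square key on its right at (424,230). The tin is at (312,288), the timer at (165,278) and the dropper at (493,308). The side view agrees: square head at (332,348), round head at (339,318).

```bash
python3 - <<'E'
from h import *
T={n:dict(np.load(f'{n}0.npz')) for n in('top','side')}
for n in T: T[n]['P']=pts(T[n]['d'],T[n]); T[n]['hsv']=cv2.cvtColor(T[n]['im'],cv2.COLOR_BGR2HSV)
t=T['top']
def box(n,u0,u1,v0,v1):
    m=np.zeros((480,640),bool);m[v0:v1,u0:u1]=1;return m&(T[n]['d']>0)
def comp(mask):
    k,l,s,c=cv2.connectedComponentsWithStats(mask.astype(np.uint8)); i=1+np.argmax(s[1:,4]); return l==i
def rect(n,mask,z):
    uv=np.argwhere(comp(mask))[:,::-1]
    w=np.array([ray(T[n],u,v,z)[:2] for u,v in uv],np.float32)
    r=cv2.minAreaRect(w); return np.round(r[0],4),np.round(r[1],4),round(r[2],2),len(uv)
for n,b in (('top',(215,325,165,260)),('side',(270,380,180,280))):
    z=T[n]['P'][...,2]; m=box(n,*b)&(z>.066)&(z<.09)
    h=T[n]['hsv']; 
    mm=m&(h[...,2]>120)&(h[...,1]<60); print(n,'flap z',np.median(z[mm]),rect(n,mm,.0775))
m=box('top',230,300,240,275); z=t['P'][...,2]
mm=m&(z>.05)&(z<.1)&(t['P'][...,0]<np.nan_to_num(t['P'][...,0][m&(z>.07)].min()+.012)); print('handle',t['P'][mm].mean(0),mm.sum())
# wood stand
for n,b in (('top',(372,440,200,250)),('side',(310,360,305,380))):
    h=T[n]['hsv'];z=T[n]['P'][...,2]
    w=box(n,*b)&(z>.025)&(z<.045)&(h[...,2]>70); print(n,'stand z',np.median(z[w]),rect(n,w,.034))
    k=box(n,*b)&(h[...,2]<60)&(z>.045)
    c,l,s,ce=cv2.connectedComponentsWithStats(k.astype(np.uint8))
    for i in range(1,c):
        if s[i,4]>8:
            q=T[n]['P'][l==i]; top=q[q[:,2]>q[:,2].max()-.008]; print(' key',ce[i].round(1),s[i].tolist(),'zmax',q[:,2].max().round(4),'topmean',top.mean(0).round(4),'mean',q.mean(0).round(4))
for nm,b in (('tin',(295,330,270,305)),('timer',(145,185,260,298)),('drop',(475,510,295,320)),('red',(415,435,258,275)),('green',(445,462,243,260))):
    z=t['P'][...,2];q=t['P'][box('top',*b)&(z>.018)]; print(nm,q.mean(0).round(3),q.min(0).round(3),q.max(0).round(3))
E
```

```text
top flap z 0.0836812298352984 (array([0.6333, 0.1259]), array([0.2016, 0.0764]), 88.07, 2111)
side flap z 0.08346620301900176 (array([0.641 , 0.1272]), array([0.2233, 0.0722]), 87.17, 1194)
handle [nan nan nan] 0
top stand z 0.03336210474137563 (array([ 0.569 , -0.2107]), array([0.1246, 0.0578]), 73.55, 964)
 key [393.8 219.6] [390, 213, 8, 14, 64] zmax 0.0799 topmean [ 0.5792 -0.173   0.0753] mean [ 0.5785 -0.1719  0.0697]
 key [424.3 228.5] [421, 223, 8, 12, 64] zmax 0.0791 topmean [ 0.5578 -0.2458  0.075 ] mean [ 0.5575 -0.2445  0.0689]
side stand z 0.034780059148802264 (array([ 0.5691, -0.2142]), array([0.1316, 0.0568]), 73.45, 1116)
 key [338.8 317.4] [331, 311, 17, 14, 178] zmax 0.0789 topmean [ 0.5807 -0.1783  0.075 ] mean [ 0.5808 -0.1793  0.0634]
 key [332.4 347.1] [327, 341, 12, 14, 143] zmax 0.0791 topmean [ 0.5596 -0.2515  0.0755] mean [ 0.5597 -0.2525  0.0646]
tin [0.42  0.024 0.029] [ 0.388 -0.009  0.018] [0.451 0.055 0.036]
timer [0.439 0.379 0.039] [0.408 0.352 0.018] [0.472 0.416 0.053]
drop [ 0.372 -0.401  0.06 ] [ 0.357 -0.419  0.018] [ 0.388 -0.392  0.103]
red [ 0.467 -0.245  0.054] [ 0.459 -0.26   0.026] [ 0.479 -0.233  0.072]
green [ 0.504 -0.317  0.053] [ 0.49  -0.326  0.022] [ 0.518 -0.311  0.072]<stdin>:18: RuntimeWarning: Mean of empty slice.
  ret = um.true_divide(
```

```bash
python3 - <<'E'
from h import *
for n,b in (('top',(215,325,165,275)),('side',(270,380,180,280))):
    T=dict(np.load(f'{n}0.npz'));P=pts(T['d'],T);h=cv2.cvtColor(T['im'],cv2.COLOR_BGR2HSV);z=P[...,2]
    m=np.zeros((480,640),bool);m[b[2]:b[3],b[0]:b[1]]=1;m&=(z>.06)&(z<.16)
    mm=(m&(h[...,2]>130)&(h[...,1]<60)).astype(np.uint8); mm=cv2.morphologyEx(mm,cv2.MORPH_OPEN,np.ones((7,7)))>0
    q=P[mm]; c,_,_,_=np.linalg.lstsq(np.c_[q[:,:2],np.ones(len(q))],q[:,2],rcond=None); print(n,'plane z=ax+by+c',c.round(4),len(q),(q[:,2]-np.c_[q[:,:2],np.ones(len(q))]@c).std(),'tilt',np.hypot(*c[:2]))
    r=cv2.minAreaRect(q[:,:2].astype(np.float32)); print(r, cv2.boxPoints(r).round(3).tolist())
    hm=m&~(cv2.dilate(mm.astype(np.uint8),np.ones((5,5)))>0)&(P[...,0]<q[:,0].min()-.005)
    hq=P[hm]; print('handle',len(hq),hq.mean(0),hq.min(0),hq.max(0))
    e=hq[hq[:,0]<hq[:,0].min()+.015]; print(' bar',e.mean(0).round(4), np.polyfit(e[:,1],e[:,0],1).round(4))
    # box sides
    bm=np.zeros((480,640),bool);bm[b[2]:b[3],b[0]:b[1]]=1
    s=P[bm&(z>.015)&(z<.06)&(P[...,0]>.5)]; print(' body',len(s),s.min(0),s.max(0), cv2.minAreaRect(s[:,:2].astype(np.float32)))
s=sensors.get_state(); m=cams.camera_model('wrist'); R=Ro.from_rotvec(s['tcp_rot']).as_matrix()
print(R.round(3)); print('cam in tool',(R.T@(-np.array(m['R']).T@np.array(m['t'])-s['tool_pos'])).round(3),(np.array(m['R'])@R).round(3).tolist(),m['mtx'])
E
```

```text
top plane z=ax+by+c [-0.1912  0.0073  0.2045] 5338 0.0017989636539575912 tilt 0.19137884697575264
((0.5898715257644653, 0.12668073177337646), (0.1987680345773697, 0.1642075479030609), 88.08000946044922) [[0.5040000081062317, 0.029999999329447746], [0.6690000295639038, 0.02500000037252903], [0.675000011920929, 0.22300000488758087], [0.5109999775886536, 0.2290000021457672]]
handle 329 [0.47242796 0.12763623 0.11530824] [0.45873339 0.03055725 0.06261331] [0.50018347 0.18530868 0.12512123]
 bar [0.4649 0.1284 0.1174] [0.0229 0.462 ]
 body 250 [0.50003957 0.02433652 0.01510583] [0.65754936 0.24165364 0.05999899] ((0.5796499252319336, 0.13352899253368378), (0.21705007553100586, 0.15766169130802155), 89.50975036621094)
side plane z=ax+by+c [-0.1767  0.0047  0.1971] 3194 0.003947273803452265 tilt 0.1767449234553082
((0.5877606868743896, 0.12653060257434845), (0.20292772352695465, 0.16867098212242126), 87.8749771118164) [[0.5, 0.02800000086426735], [0.6679999828338623, 0.02199999988079071], [0.6759999990463257, 0.22499999403953552], [0.5070000290870667, 0.23100000619888306]]
handle 195 [0.47338166 0.12229019 0.11621016] [0.46032315 0.07252977 0.10450903] [0.49599661 0.1834752  0.12175918]
 bar [0.4663 0.1223 0.1179] [0.0096 0.4652]
 body 1246 [0.50007865 0.02167919 0.01500508] [0.66930168 0.10186675 0.05998602] ((0.5872644782066345, 0.05718669295310974), (0.07589570432901382, 0.16928604245185852), 84.6739273071289)
[[ 0.963  0.269 -0.   ]
 [ 0.269 -0.963  0.002]
 [ 0.    -0.002 -1.   ]]
cam in tool [ 0.066  0.001 -0.163] [[0.001, 1.0, -0.002], [-0.97, 0.0, -0.244], [-0.244, 0.002, 0.97]] [[407.39462074   0.         315.25163062]
 [  0.         407.39462074 239.70035177]
 [  0.           0.           1.        ]]
```

{"op": "carry_out", "data": {
  "linear": [
    [0, 0, 0],
    [0, 0, 0],
    [0, 0, 0],
    [0, 0, 0],
    [0, 0, 0],
    [0, 0, 0],
    [0, 0, 0],
    [0.042, 0.0333, 0],
    [0.042, 0.0333, 0],
    [0.042, 0.0333, 0],
    [0.042, 0.0333, 0],
    [0.042, 0.0333, 0],
    [0.042, 0.0333, 0],
    [0.042, 0.0333, 0],
    [0.042, 0.0333, 0]
  ],
  "rot": [
    [0, 0, -10.34],
    [0, 0, -10.34],
    [0, 0, -10.34],
    [0, 0, -10.34],
    [0, 0, -10.34],
    [0, 0, -10.34],
    [0, 0, -10.34],
    [0, 0, 0],
    [0, 0, 0],
    [0, 0, 0],
    [0, 0, 0],
    [0, 0, 0],
    [0, 0, 0],
    [0, 0, 0],
    [0, 0, 0]
  ],
  "jaw": [0, 0, 0, 0, 0, 0, 0, 0, 0.65, 0.65, 0.65, 0.65, 0.65, 0.65, 0.65],
  "force": 20
}}

```text
time_s: 1.98
tool_pos: [0.4403, -0.2497, 0.222]
tcp_rot: [-2.26, -2.182, 0.0]
contact_force: [1.3, -0.9, -0.1]
grip_width: 0.031
grip_force: 0.0
```

{"op": "carry_out", "data": {
  "linear": [
    [0.042, 0.0013, 0],
    [0.042, 0.0013, 0],
    [0.042, 0.0013, 0],
    [0.042, 0.0013, 0],
    [0.042, 0.0013, 0],
    [0.042, 0.0013, 0],
    [0.042, 0.0013, 0],
    [0.042, 0.0013, 0],
    [0.042, 0.0013, 0],
    [0, 0, 0],
    [0, 0, 0]
  ],
  "rot": [
    [0, 0, 0],
    [0, 0, 0],
    [0, 0, 0],
    [0, 0, 0],
    [0, 0, 0],
    [0, 0, 0],
    [0, 0, 0],
    [0, 0, 0],
    [0, 0, 0],
    [0, 0, 0],
    [0, 0, 0]
  ],
  "jaw": [0.65, 0.65, 0.65, 0.65, 0.65, 0.65, 0.65, 0.65, 0.65, 0.65, 0.65]
}}

```text
time_s: 3.35
tool_pos: [0.464, 0.1257, 0.2219]
tcp_rot: [-2.259, -2.183, 0.002]
contact_force: [-0.2, -0.5, -0.4]
grip_width: 0.0308
grip_force: 0.0
```

{"op": "carry_out", "data": {
  "linear": [
    [0, 0.001, 0.03],
    [0, 0, 0.03],
    [0, 0, 0.02],
    [0, 0, 0.0195],
    [0, 0, 0],
    [0, 0, 0],
    [0, 0, 0],
    [0, 0, 0],
    [0, 0, 0]
  ],
  "rot": [
    [0, 0, 0],
    [0, 0, 0],
    [0, 0, 0],
    [0, 0, 0],
    [0, 0, 0],
    [0, 0, 0],
    [0, 0, 0],
    [0, 0, 0],
    [0, 0, 0]
  ],
  "jaw": [0.65, 0.65, 0.65, 0.65, 0.65, 1, 1, 1, 1],
  "force": 20
}}

```text
time_s: 4.47
tool_pos: [0.4656, 0.1262, 0.1231]
tcp_rot: [2.259, 2.183, 0.001]
contact_force: [-0.3, -0.5, -0.4]
grip_width: 0.0003
grip_force: 0.0
```

```bash
python3 - <<'E'
from h import *
im,d,m=grab('side'); P=pts(d,m)
w,_,mw=grab('wrist')
cv2.imwrite('pics/w1.png',np.hstack([cv2.resize(im[130:330,180:460],(420,300)),cv2.resize(w,(380,300))]))
E
```

```text
(no output)
```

View pics/w1.png

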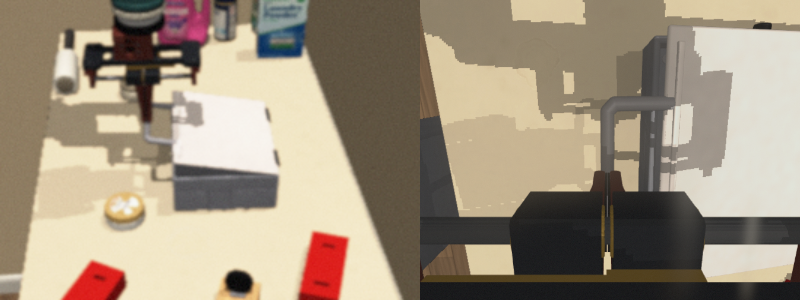

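The fingers are shut, in line with the bar in x, and look to be above it (side view, bar end at about (150,130) in the crop). I'll measure the flap angle and the bar height now.

```bash
python3 - <<'E'
from h import *
for n in('side','wrist'):
    im,d,m=grab(n);P=pts(d,m);h=cv2.cvtColor(im,cv2.COLOR_BGR2HSV)
    f=(P[...,0]>.53)&(P[...,0]<.65)&(P[...,1]>.05)&(P[...,1]<.2)&(P[...,2]>.06)&(P[...,2]<.13)&(d>0)&(h[...,2]>100)
    q=P[f]; A=np.c_[q[:,:2],np.ones(len(q))]; c=np.linalg.lstsq(A,q[:,2],rcond=None)[0]; print(n,len(q),c.round(3))
    for y0,y1 in ((.06,.085),(.085,.1),(.15,.165),(.165,.18)):
        b=(P[...,0]>.44)&(P[...,0]<.485)&(P[...,1]>y0)&(P[...,1]<y1)&(P[...,2]>.05)&(P[...,2]<.16)&(d>0)
        if b.sum()>5: print(y0,b.sum(),P[b].mean(0).round(4),'zmax',P[b][:,2].max().round(4),np.median(P[b],0).round(4))
E
```

```text
side 1685 [-0.188  0.006  0.204]
0.06 44 [0.4726 0.0786 0.1152] zmax 0.1213 [0.4723 0.0785 0.1151]
0.085 13 [0.4645 0.0915 0.119 ] zmax 0.1213 [0.4654 0.0912 0.1194]
0.165 18 [0.4795 0.1769 0.1143] zmax 0.1179 [0.4795 0.1766 0.1145]
wrist 44453 [-0.187  0.005  0.203]
0.15 814 [0.4668 0.1576 0.1183] zmax 0.121 [0.4668 0.1578 0.1186]
0.165 1283 [0.4711 0.174  0.1177] zmax 0.121 [0.4698 0.175  0.1179]
```

```bash
python3 - <<'E'
from h import *
im,d,m=grab('side'); P=pts(d,m)
for X in ((.4656,.1262,.0981),(.4656,.1262,.1171),(.4667,.127,.116),(.4667,.085,.116),(.4667,.127,.111)): print(X,proj(m,X).round(1))
w,dw,mw=grab('wrist'); Q=pts(dw,mw)
for X in ((.4656,.1262,.0981),(.4656,.1262,.1171),(.4667,.127,.116),(.4667,.15,.116)): print(X,proj(mw,X).round(1))
# lowest finger points as seen
b=(abs(P[...,0]-.4656)<.02)&(abs(P[...,1]-.122)<.02)&(P[...,2]>.07)&(d>0); 
for r in sorted(set(np.argwhere(b)[:,0]))[-14:]: 
    s=b[r]; print(r,np.argwhere(s).ravel().tolist(),P[r][s][:,2].round(3).tolist())
cv2.imwrite('pics/w2.png',np.hstack([cv2.resize(im[180:240,260:310],(400,480),interpolation=0),cv2.resize(w[220:400,240:390],(400,480),interpolation=0)]))
E
```

```text
(0.4656, 0.1262, 0.0981) [278.2 217. ]
(0.4656, 0.1262, 0.1171) [277.8 210.8]
(0.4667, 0.127, 0.116) [278.2 210.9]
(0.4667, 0.085, 0.116) [278.6 221.3]
(0.4667, 0.127, 0.111) [278.4 212.6]
(0.4656, 0.1262, 0.0981) [315.4 274.7]
(0.4656, 0.1262, 0.1171) [315.5 288.9]
(0.4667, 0.127, 0.116) [317.9 286.2]
(0.4667, 0.15, 0.116) [316.2 235.7]
203 [273, 274, 275, 276, 277, 278, 279, 280] [0.148, 0.148, 0.147, 0.147, 0.147, 0.147, 0.148, 0.147]
204 [273, 274, 275, 276, 277, 278, 279, 280] [0.143, 0.145, 0.145, 0.145, 0.144, 0.145, 0.144, 0.144]
205 [273, 274, 275, 276, 277, 278, 279, 280] [0.144, 0.14, 0.143, 0.142, 0.142, 0.145, 0.144, 0.14]
206 [273, 274, 275, 276, 277, 278, 279, 280] [0.14, 0.14, 0.14, 0.138, 0.14, 0.141, 0.138, 0.139]
207 [273, 274, 275, 276, 277, 278, 279, 280] [0.137, 0.138, 0.136, 0.136, 0.136, 0.135, 0.138, 0.138]
208 [273, 274, 275, 276, 277, 278, 279, 280] [0.133, 0.134, 0.134, 0.136, 0.133, 0.132, 0.134, 0.135]
209 [274, 275, 276, 277, 278, 279, 280] [0.131, 0.133, 0.13, 0.129, 0.13, 0.13, 0.132]
210 [274, 275, 276, 277, 278, 279, 280] [0.127, 0.129, 0.127, 0.12, 0.127, 0.126, 0.126]
211 [274, 275, 276, 277, 278, 279] [0.126, 0.124, 0.119, 0.119, 0.118, 0.125]
212 [276, 277, 278, 279] [0.118, 0.12, 0.122, 0.116]
213 [276, 277, 278, 279] [0.119, 0.119, 0.119, 0.119]
214 [276, 277, 278, 279] [0.119, 0.12, 0.119, 0.117]
215 [276, 277, 278, 279] [0.12, 0.121, 0.121, 0.114]
216 [279] [0.117]
```

View pics/w2.png

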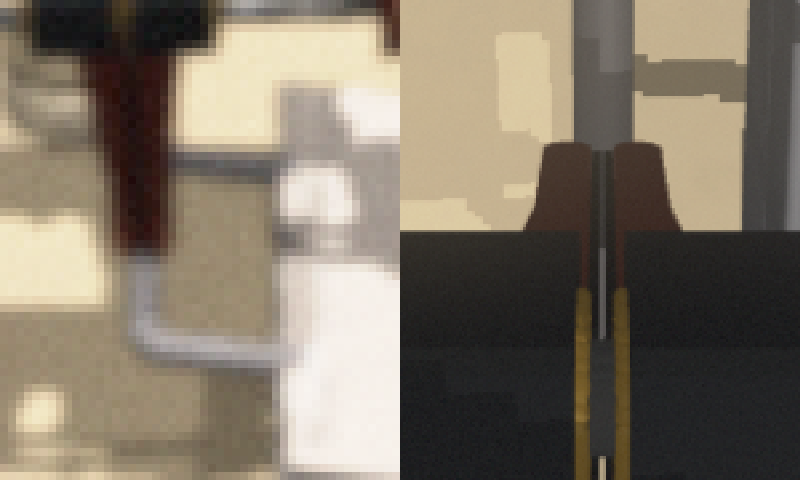

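The crops show the fingertips ending just above the bar (side crop, about row 211), not 25 mm past the TCP. I'll measure the tips in the tool frame.

```bash
python3 - <<'E'
from h import *
s=sensors.get_state();R=Ro.from_rotvec(s['tcp_rot']).as_matrix()
w,d,m=grab('wrist');Q=(pts(d,m)-s['tool_pos'])@R
h=cv2.cvtColor(w,cv2.COLOR_BGR2HSV)
br=((h[...,0]<12)|(h[...,0]>170))&(h[...,1]>60)&(h[...,2]>25)
for v in range(266,312,4):
    for u in (296,300,304,308,322,326,330,334):
        pass
    print(v,[(u,*Q[v,u].round(3)) for u in (298,306,325,333)], br[v,290:345].sum())
im,ds,ms=grab('side');Qs=(pts(ds,ms)-s['tool_pos'])@R
for r in range(196,216,2): print(r,[(u,*Qs[r,u].round(3)) for u in (275,278,280)],im[r,277].tolist())
E
```

```text
266 [(298, np.float64(-0.027), np.float64(-0.012), np.float64(0.122)), (306, np.float64(0.01), np.float64(-0.004), np.float64(0.006)), (325, np.float64(0.011), np.float64(0.004), np.float64(0.005)), (333, np.float64(-0.027), np.float64(0.013), np.float64(0.122))] 0
270 [(298, np.float64(-0.03), np.float64(-0.012), np.float64(0.121)), (306, np.float64(0.009), np.float64(-0.004), np.float64(0.006)), (325, np.float64(0.009), np.float64(0.004), np.float64(0.006)), (333, np.float64(-0.03), np.float64(0.013), np.float64(0.122))] 0
274 [(298, np.float64(0.01), np.float64(-0.007), np.float64(-0.003)), (306, np.float64(0.01), np.float64(-0.004), np.float64(-0.002)), (325, np.float64(0.01), np.float64(0.004), np.float64(-0.004)), (333, np.float64(0.01), np.float64(0.008), np.float64(-0.002))] 14
278 [(298, np.float64(0.01), np.float64(-0.007), np.float64(-0.008)), (306, np.float64(0.01), np.float64(-0.004), np.float64(-0.009)), (325, np.float64(0.01), np.float64(0.004), np.float64(-0.009)), (333, np.float64(0.01), np.float64(0.007), np.float64(-0.007))] 17
282 [(298, np.float64(0.01), np.float
[... 3556 characters left out ...]
, np.float64(0.007), np.float64(-0.01))] [21, 22, 38]
210 [(275, np.float64(-0.011), np.float64(-0.006), np.float64(-0.005)), (278, np.float64(-0.009), np.float64(0.001), np.float64(-0.003)), (280, np.float64(-0.012), np.float64(0.006), np.float64(-0.005))] [33, 35, 51]
212 [(275, np.float64(0.155), np.float64(-0.017), np.float64(0.122)), (278, np.float64(-0.01), np.float64(0.001), np.float64(0.002)), (280, np.float64(0.154), np.float64(-0.003), np.float64(0.122))] [101, 101, 111]
214 [(275, np.float64(0.142), np.float64(-0.017), np.float64(0.119)), (278, np.float64(-0.014), np.float64(0.001), np.float64(0.005)), (280, np.float64(0.142), np.float64(-0.003), np.float64(0.12))] [136, 139, 144]
```

The tips really stand at about tool z = 0, so the grasp point lies about 20 mm behind the reported TCP. I'll reopen, go 27 mm lower and grip.

{"op": "carry_out", "data": {
  "linear": [
    [0, 0, 0],
    [0, 0, 0],
    [0, 0.001, 0],
    [0, 0, 0.01],
    [0, 0, 0.01],
    [0, 0, 0.007],
    [0, 0, 0],
    [0, 0, 0],
    [0, 0, 0],
    [0, 0, 0]
  ],
  "rot": [
    [0, 0, 0],
    [0, 0, 0],
    [0, 0, 0],
    [0, 0, 0],
    [0, 0, 0],
    [0, 0, 0],
    [0, 0, 0],
    [0, 0, 0],
    [0, 0, 0],
    [0, 0, 0]
  ],
  "jaw": [0.65, 0.65, 0.65, 0.65, 0.65, 0.65, 0.65, 1, 1, 1],
  "force": 20
}}

```text
time_s: 6.12
tool_pos: [0.4655, 0.1261, 0.0957]
tcp_rot: [-2.259, -2.182, 0.001]
contact_force: [-3.4, 0.6, 0.7]
grip_width: 0.0091
grip_force: 20.0
```

{"op": "carry_out", "data": {
  "linear": [
    [0, 0.0049, -0.02],
    [0, 0.0068, -0.0194],
    [0, 0.0087, -0.0187],
    [0, 0.0104, -0.0177],
    [0, 0.0121, -0.0166],
    [0, 0.0137, -0.0154],
    [0, 0.0151, -0.014],
    [0, 0.0164, -0.0124],
    [0, 0, 0]
  ],
  "rot": [
    [0, 0, 0],
    [0, 0, 0],
    [0, 0, 0],
    [0, 0, 0],
    [0, 0, 0],
    [0, 0, 0],
    [0, 0, 0],
    [0, 0, 0],
    [0, 0, 0]
  ],
  "jaw": [1, 1, 1, 1, 1, 1, 1, 1, 1]
}}

```text
time_s: 7.25
tool_pos: [0.552, 0.1232, 0.2324]
tcp_rot: [-2.257, -2.181, 0.004]
contact_force: [-13.0, 0.7, 22.4]
grip_width: 0.0094
grip_force: 20.0
```

{"op": "carry_out", "data": {
  "linear": [
    [0, -0.0018, -0.0025],
    [0, 0.0175, -0.0108],
    [0, 0.0185, -0.009],
    [0, 0.0193, -0.0072],
    [0, 0.0199, -0.0053],
    [0, 0, 0]
  ],
  "rot": [
    [0, 0, 0],
    [0, 0, 0],
    [0, 0, 0],
    [0, 0, 0],
    [0, 0, 0],
    [0, 0, 0]
  ],
  "jaw": [1, 1, 1, 1, 1, 1]
}}

```text
time_s: 8.0
tool_pos: [0.63, 0.1202, 0.266]
tcp_rot: [2.258, 2.18, 0.004]
contact_force: [-0.1, -0.0, 5.9]
grip_width: 0.0096
grip_force: 20.0
```

{"op": "carry_out", "data": {
  "linear": [
    [0, 0.0203, -0.0033],
    [0, 0.0205, -0.0013],
    [0, 0.0206, 0.0007],
    [0, 0.0204, 0.0027],
    [0, 0, 0]
  ],
  "rot": [
    [0, 0, 0],
    [0, 0, 0],
    [0, 0, 0],
    [0, 0, 0],
    [0, 0, 0]
  ],
  "jaw": [1, 1, 1, 1, 1]
}}

```text
time_s: 8.62
tool_pos: [0.7113, 0.1173, 0.2657]
tcp_rot: [2.259, 2.181, 0.003]
contact_force: [2.2, -1.0, 0.9]
grip_width: 0.0092
grip_force: 20.0
```

{"op": "carry_out", "data": {
  "linear": [
    [0, 0.014, 0.003],
    [0, 0, 0],
    [0, 0, 0],
    [0, 0, 0],
    [0, 0, 0],
    [0, 0, -0.02],
    [0, 0, -0.025],
    [0, 0, -0.03],
    [0, -0.04, -0.02],
    [0, -0.05, 0],
    [0, -0.05, 0],
    [0, -0.05, 0],
    [0, -0.05, 0],
    [0, 0, 0]
  ],
  "rot": [
    [0, 0, 0],
    [0, 0, 0],
    [0, 0, 0],
    [0, 0, 0],
    [0, 0, 0],
    [0, 0, 0],
    [0, 0, 0],
    [0, 0, 0],
    [0, 0, 0],
    [0, 0, 0],
    [0, 0, 0],
    [0, 0, 0],
    [0, 0, 0],
    [0, 0, 0]
  ],
  "jaw": [1, 1, 0.6, 0.6, 0.6, 0.6, 0.6, 0.6, 0.6, 0.6, 0.6, 0.6, 0.6, 0.6]
}}

```text
time_s: 10.38
tool_pos: [0.4801, 0.1257, 0.3584]
tcp_rot: [-2.258, -2.183, 0.0]
contact_force: [0.7, 0.6, -0.2]
grip_width: 0.0352
grip_force: 0.0
```

```bash
python3 - <<'E'
from h import *
for n in('side','top','wrist'):
    im,d,m=grab(n); cv2.imwrite(f'{n}1.png',im); np.savez(f'{n}1.npz',im=im,d=d,**{k:np.array(v) for k,v in m.items() if k in('mtx','R','t')})
    P=pts(d,m)
    if n=='side':
        b=(P[...,0]>.66)&(P[...,0]<.78)&(P[...,1]>.04)&(P[...,1]<.2)&(P[...,2]>.1)&(P[...,2]<.23)&(d>0);q=P[b]
        print(b.sum(),np.polyfit(q[:,2],q[:,0],1), 'flap', np.pi/2+np.arctan(np.polyfit(q[:,2],q[:,0],1)[0]))
a=np.hstack([cv2.resize(cv2.imread('side1.png')[130:300,230:430],(400,340)),cv2.resize(cv2.imread('wrist1.png'),(400,340))])
cv2.imwrite('pics/open.png',a)
E
```

```text
1086 [0.25372855 0.64978739] flap 1.8192811225387315
```

View pics/open.png

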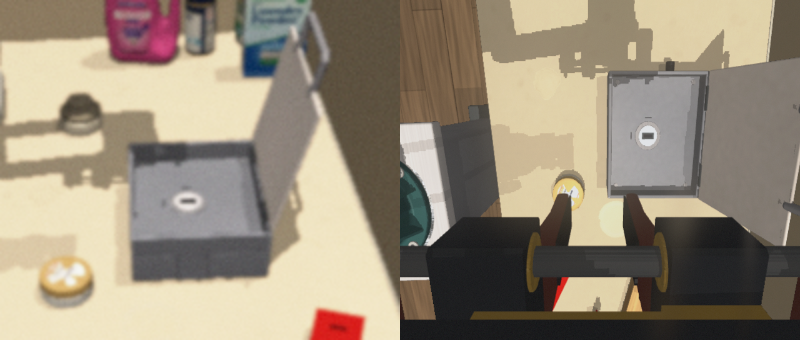

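The flap stands open at about 1.82 rad. The lock disc shows at about (397,190) in the wrist frame, with a dark slot. Next I'll locate the disc in all three views.

```bash
python3 - <<'E'
from h import *
rays=[]
for n in('side','top','wrist'):
    T=dict(np.load(f'{n}1.npz'));g=cv2.cvtColor(T['im'],cv2.COLOR_BGR2GRAY);P=pts(T['d'],T)
    p=proj(T,(.578,.1275,.047)); u,v=p.astype(int); r={'side':14,'top':14,'wrist':32}[n]
    c=g[v-r:v+r,u-r:u+r].astype(float); S=6
    C=cv2.resize(c.astype(np.uint8),None,fx=S,fy=S,interpolation=cv2.INTER_CUBIC)
    th,_=cv2.threshold(C,0,255,cv2.THRESH_OTSU); B=(C>max(th,np.median(C)+ .5*(C.max()-np.median(C)))).astype(np.uint8)
    cs,_=cv2.findContours(B,cv2.RETR_EXTERNAL,cv2.CHAIN_APPROX_NONE);k=max(cs,key=cv2.contourArea)
    k=cv2.convexHull(k);e=cv2.fitEllipse(k); uv=(np.array(e[0])+.5)/S-.5+[u-r,v-r]
    X=ray(T,*uv,.047); zz=P[int(round(uv[1])),int(round(uv[0])-8 if n=='wrist' else uv[0])][2]
    print(n,'pred',p.round(1),'ell',uv.round(1),np.round(e[1],1)/S,X.round(4),'z',zz.round(4))
    R=T['R'];o=-R.T@T['t'];d=R.T@np.linalg.inv(T['mtx'])@[*uv,1];rays.append((o,d/np.linalg.norm(d)))
    # slot: dark inside ellipse
    M=np.zeros_like(C);cv2.ellipse(M,(e[0],(e[1][0]*.8,e[1][1]*.8),e[2]),1,-1)
    sl=(M>0)&(C<(C[M>0].min()+.45*(C[M>0].max()-float(C[M>0].min()))))
    q=(np.argwhere(sl)[:,::-1]+.5)/S-.5+[u-r,v-r]; w=np.array([ray(T,a,b,.0455)[:2] for a,b in q])
    cv=np.cov(w.T);ev,V=np.linalg.eigh(cv);a=np.degrees(np.arctan2(V[1,1],V[0,1]));print('  slot',w.mean(0).round(4),'ang',a%180,np.sqrt(ev*12).round(4))
A=sum(np.eye(3)-np.outer(d,d) for o,d in rays);b=sum((np.eye(3)-np.outer(d,d))@o for o,d in rays);print('tri',np.linalg.solve(A,b).round(4))
T=dict(np.load('wrist1.npz'));P=pts(T['d'],T);z=P[...,2]
mk=((z>.062)&(z<.08)&(abs(P[...,0]-.588)<.11)&(abs(P[...,1]-.127)<.12)&(T['d']>0)).astype(np.uint8)
q=P[mk>0][:,:2].astype(np.float32);r=cv2.minAreaRect(q);print('rim',r,len(q))
E
```

```text
side pred [323.2 230.3] ell [323.4 230.3] [ 8.98333333 14.01666667] [0.5786 0.1276 0.047 ] z 0.0469
  slot [0.5795 0.1303] ang 177.2542680914972 [0.0083 0.0176]
top pred [269.6 221. ] ell [274.3 220.7] [ 8.58333333 16.58333333] [0.5789 0.116  0.047 ] z 0.0477
  slot [0.5805 0.1236] ang 179.6715608958467 [0.0018 0.0156]
wrist pred [394.9 189.5] ell [396.2 191.4] [28.48333333 30.28333333] [0.5795 0.1252 0.047 ] z 0.0479
  slot [0.5796 0.1251] ang 178.2016119491535 [0.01   0.0215]
tri [0.5784 0.1211 0.0505]
rim ((0.5893970727920532, 0.12479200214147568), (0.19971351325511932, 0.16983623802661896), 88.1327133178711) 4527
```

{"op": "carry_out", "data": {
  "linear": [
    [0, 0, 0],
    [0, 0, 0],
    [0, 0, 0],
    [0, 0, 0],
    [0, 0, 0],
    [0, 0, 0],
    [0, 0, 0],
    [-0.0225, -0.0421, 0.0197],
    [-0.0225, -0.0421, 0.0197],
    [-0.0225, -0.0421, 0.0197],
    [-0.0225, -0.0421, 0.0197],
    [-0.0225, -0.0421, 0.0197],
    [-0.0225, -0.0421, 0.0197],
    [-0.0225, -0.0421, 0.0197],
    [-0.0225, -0.0421, 0.0197],
    [0, 0, 0],
    [0, 0, 0]
  ],
  "rot": [
    [0, 0, -10.7],
    [0, 0, -10.7],
    [0, 0, -10.7],
    [0, 0, -10.7],
    [0, 0, -10.7],
    [0, 0, -10.7],
    [0, 0, -10.7],
    [0, 0, -0.6],
    [0, 0, 0],
    [0, 0, 0],
    [0, 0, 0],
    [0, 0, 0],
    [0, 0, 0],
    [0, 0, 0],
    [0, 0, 0],
    [0, 0, 0],
    [0, 0, 0]
  ],
  "jaw": [0.55, 0.55, 0.55, 0.55, 0.55, 0.55, 0.55, 0.55, 0.55, 0.55, 0.55, 0.55, 0.55, 0.55, 0.55, 0.55, 0.55]
}}

```text
time_s: 12.65
tool_pos: [0.5606, -0.2489, 0.1996]
tcp_rot: [-0.452, -3.108, -0.001]
contact_force: [0.4, 0.0, -0.0]
grip_width: 0.0395
grip_force: 0.0
```

```bash
python3 - <<'E'
from h import *
s=sensors.get_state();R=Ro.from_rotvec(s['tcp_rot']).as_matrix()
im,d,m=grab('wrist'); cv2.imwrite('pics/w3.png',im);P=pts(d,m);h=cv2.cvtColor(im,cv2.COLOR_BGR2HSV)
print('tool',s['tool_pos'],'xang',np.degrees(np.arctan2(R[1,0],R[0,0])),R[2].round(4))
near=(abs(P[...,0]-.569)<.07)&(abs(P[...,1]+.212)<.09)&(d>0)
w=near&(P[...,2]>.028)&(P[...,2]<.037)&(h[...,2]>60)
r=cv2.minAreaRect(P[w][:,:2].astype(np.float32));print('stand',r,np.median(P[w][:,2]))
for z0 in (.045,.07):
    k=near&(P[...,2]>z0)&(P[...,2]<.085)&(h[...,2]<70)
    c,l,st,ce=cv2.connectedComponentsWithStats(k.astype(np.uint8))
    for i in range(1,c):
        if st[i,4]>60:
            q=P[l==i];rr=cv2.minAreaRect(q[:,:2].astype(np.float32));print(z0,'key',ce[i].round(),st[i,4],q.max(0)[2].round(4),[np.round(x,4) for x in rr])
E
```

```text
tool [ 0.56060424 -0.24889975  0.19958043] xang 163.45987968358347 [ 1.e-03  8.e-04 -1.e+00]
stand ((0.5708956718444824, -0.21287328004837036), (0.1243237555027008, 0.05678728222846985), 73.36763000488281) 0.034415479190127815
0.045 key [416. 226.] 1004 0.0797 [array([ 0.5806, -0.177 ]), array([0.0093, 0.0378]), np.float64(73.5656)]
0.07 key [420. 228.] 578 0.0797 [array([ 0.581 , -0.1771]), array([0.0092, 0.0331]), np.float64(73.5656)]
```

View pics/w3.png

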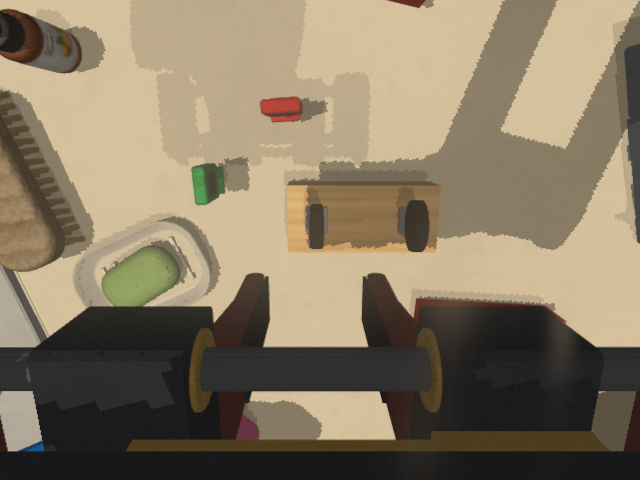

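The square key shows at (316,226), midway between the fingers at (268,285) and (363,285). The round key is at (416,226). The tool is already within 1 mm of the square key, so I'll descend and grip.

{"op": "carry_out", "data": {
  "linear": [
    [0.0005, -0.0005, 0.03],
    [0, 0, 0.03],
    [0, 0, 0.03],
    [0, 0, 0.03],
    [0, 0, 0.02],
    [0, 0, 0.0176],
    [0, 0, 0],
    [0, 0, 0],
    [0, 0, 0],
    [0, 0, 0],
    [0, 0, 0]
  ],
  "rot": [
    [0, 0, 0],
    [0, 0, 0],
    [0, 0, 0],
    [0, 0, 0],
    [0, 0, 0],
    [0, 0, 0],
    [0, 0, 0],
    [0, 0, 0],
    [0, 0, 0],
    [0, 0, 0],
    [0, 0, 0]
  ],
  "jaw": [0.55, 0.55, 0.55, 0.55, 0.55, 0.55, 0.55, 1, 1, 1, 1],
  "force": 45
}}

```text
time_s: 14.08
tool_pos: [0.5599, -0.2492, 0.0433]
tcp_rot: [0.451, 3.108, -0.0]
contact_force: [-0.3, 0.7, 3.9]
grip_width: 0.0099
grip_force: 45.0
```

{"op": "carry_out", "data": {
  "linear": [
    [0, 0, -0.01],
    [0, 0, -0.02],
    [0, 0, -0.03],
    [0, 0, -0.03],
    [0, 0, -0.03],
    [0, 0, -0.03],
    [0, 0, 0]
  ],
  "rot": [
    [0, 0, 0],
    [0, 0, 0],
    [0, 0, 0],
    [0, 0, 0],
    [0, 0, 0],
    [0, 0, 0],
    [0, 0, 0]
  ],
  "jaw": [1, 1, 1, 1, 1, 1, 1]
}}

```text
time_s: 14.95
tool_pos: [0.5611, -0.25, 0.1955]
tcp_rot: [0.45, 3.104, -0.003]
contact_force: [0.8, -0.3, -0.2]
grip_width: 0.0097
grip_force: 45.0
```

{"op": "carry_out", "data": {
  "linear": [
    [-0.0007, 0.0375, 0],
    [-0.0007, 0.0375, 0],
    [-0.0007, 0.0375, 0],
    [-0.0007, 0.0375, 0],
    [-0.0007, 0.0375, 0],
    [-0.0007, 0.0375, 0],
    [-0.0007, 0.0375, 0],
    [-0.0007, 0.0375, 0],
    [-0.0007, 0.0375, 0],
    [-0.0007, 0.0375, 0],
    [0, 0, 0],
    [0, 0, 0],
    [0, 0, 0]
  ],
  "rot": [
    [0, 0, -7.3],
    [0, 0, -7.3],
    [0, 0, 0],
    [0, 0, 0],
    [0, 0, 0],
    [0, 0, 0],
    [0, 0, 0],
    [0, 0, 0],
    [0, 0, 0],
    [0, 0, 0],
    [0, 0, 0],
    [0, 0, 0],
    [0, 0, 0]
  ],
  "jaw": [1, 1, 1, 1, 1, 1, 1, 1, 1, 1, 1, 1, 1]
}}

```text
time_s: 16.58
tool_pos: [0.5927, 0.1222, 0.1922]
tcp_rot: [-0.053, -3.14, 0.001]
contact_force: [-0.1, -0.5, -0.8]
grip_width: 0.0101
grip_force: 45.0
```

```bash
python3 - <<'E'
from h import *
s=sensors.get_state();R=Ro.from_rotvec(s['tcp_rot']).as_matrix()
print('tool',s['tool_pos'].round(4),'xang',np.degrees(np.arctan2(R[1,0],R[0,0])),R[:,2].round(4),s['grip_width'],s['contact_force'].round(1))
A=[]
for n in ('wrist','side'):
    im,d,m=grab(n); np.savez(f'{n}2.npz',im=im,d=d,**{k:np.array(v) for k,v in m.items() if k in('mtx','R','t')})
    p=proj(m,(.579,.126,.047));k=proj(m,s['tool_pos']+R@[0,0,.0]);t=proj(m,s['tool_pos']+R@[0,0,.035]);print(n,p.round(),k.round(),t.round())
    if n=='wrist': A.append(cv2.resize(im[100:400,160:480],(420,394)))
    else:
        u,v=map(int,t); A.append(cv2.resize(im[v-60:v+60,u-56:u+56],(367,394)))
cv2.imwrite('pics/hold.png',np.hstack(A))
E
```

```text
tool [0.5927 0.1222 0.1922] xang 178.05050478860645 [-9.e-04 -3.e-04 -1.e+00] 0.010109827609421229 [-0.1 -0.5 -0.8]
wrist [322. 208.] [319. 297.] [318. 271.]
side [324. 231.] [330. 183.] [330. 195.]
```

View pics/hold.png

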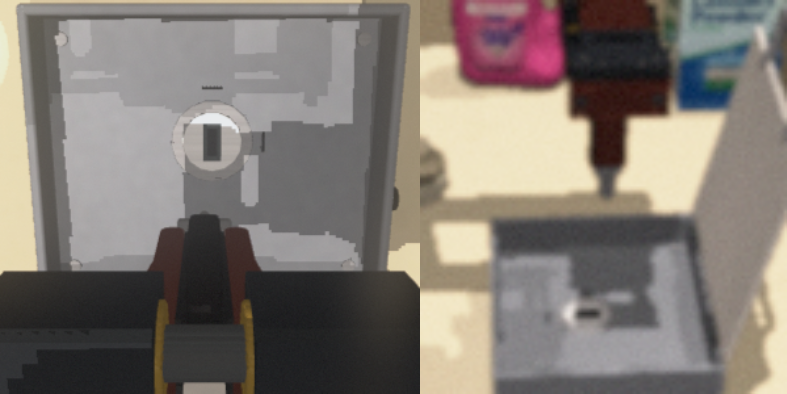

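The key is held upright between the fingers (wrist crop (204,225)) with its blade pointing down in the side view. The lock disc is at (211,140) in the wrist crop. I'll measure key and disc in the tool frame from this one wrist view.

```bash
cat > lock.py <<'E'
from h import *
def lock(im,m,c0,r=26,S=6):
    g=cv2.cvtColor(im,cv2.COLOR_BGR2GRAY);u,v=[int(x) for x in c0]
    C=cv2.resize(g[v-r:v+r,u-r:u+r],None,fx=S,fy=S,interpolation=cv2.INTER_CUBIC)
    return C,u-r,v-r,S
E
python3 - <<'E'
from lock import *
s=sensors.get_state();R=Ro.from_rotvec(s['tcp_rot']).as_matrix()
T=dict(np.load('wrist2.npz'));im=T['im'];P=pts(T['d'],T);Q=(P-s['tool_pos'])@R
# key points in tool frame
k=(abs(Q[...,1])<.013)&(Q[...,2]>-.04)&(Q[...,2]<.045)&(Q[...,0]>-.02)&(Q[...,0]<.03)&(T['d']>0)
for z0 in np.arange(-.034,.04,.006):
    q=Q[k&(Q[...,2]>=z0)&(Q[...,2]<z0+.006)&(Q[...,0]>.0108)]
    if len(q)>4: print('z',z0.round(3),len(q),'x med',np.median(q[:,0]).round(4),'max',q[:,0].max().round(4),'y',q[:,1].min().round(4),q[:,1].max().round(4))
# lock slot: darkest in disc
C,u0,v0,S=lock(im,T,proj(T,(.579,.126,.047)))
M=(C<95).astype(np.uint8)
hs=cv2.cvtColor(im,cv2.COLOR_BGR2GRAY); 
G=hs[190:230,300:345]; print(G[::3,::3])
E
```

```text
z -0.034 682 x med 0.012 max 0.0152 y -0.0129 0.013
z -0.028 365 x med 0.0118 max 0.0156 y -0.013 0.0123
z -0.022 340 x med 0.0118 max 0.0153 y -0.0129 0.0123
z -0.016 303 x med 0.0118 max 0.0152 y -0.0129 0.0123
z -0.01 276 x med 0.0118 max 0.0153 y -0.013 0.0123
z -0.004 166 x med 0.0143 max 0.0152 y -0.0129 0.012
z 0.002 80 x med 0.0117 max 0.0149 y -0.0104 0.0074
z 0.008 5 x med 0.0116 max 0.0116 y -0.0101 0.0067
[[191 189 191 232 235 235 235 235 235 235 235 232 161 183 182]
 [183 177 233 235 234 235 234 234 235 234 235 235 234 145 178]
 [123 171 174 176 176  83  87  88  87  94 196 195 210 234 168]
 [128 173 173 175 174  83  72  68  72  87 175 174 174 197 158]
 [149 169 171 169 171  83  70  69  70  87 172 173 171 172 162]
 [174 172 172 173 173  82  71  69  71  86 173 170 171 171 170]
 [172 170 171 172 172  81  71  66  70  86 171 171 170 171 169]
 [173 174 175 175 174  81  70  68  70  87 175 175 176 176 169]
 [161 174 174 175 174  81  71  69  70  87 175 174 174 173 165]
 [175 169 171 172 170  81  70  66  69  88 173 170 172 172 125]
 [173 148 167 168 167  81  79  80  82  93 169 169 167 154 124]
 [174 123 169 172 170 164 166 164 164 164 172 173 168 124 122]
 [176 124 125 145 171 174 173 174 174 172 173 144 125 126 124]
 [161 123 125 122 125 131 154 171 150 131 125 121 123 125 112]]
```

```bash
python3 - <<'E'
from h import *
s=sensors.get_state();R=Ro.from_rotvec(s['tcp_rot']).as_matrix()
T=dict(np.load('wrist2.npz'));im=T['im'];P=pts(T['d'],T);Q=(P-s['tool_pos'])@R
g=cv2.cvtColor(im,cv2.COLOR_BGR2GRAY)
k=(abs(Q[...,1])<.013)&(Q[...,2]>-.03)&(Q[...,2]<-.003)&(Q[...,0]>.013)&(Q[...,0]<.02)
q=Q[k];print('head face',k.sum(),np.median(q[:,0]).round(4),np.percentile(q[:,1],[1,50,99]).round(4))
k=(abs(Q[...,1])<.013)&(Q[...,2]>.001)&(Q[...,2]<.012)&(Q[...,0]>.005)&(Q[...,0]<.02)
q=Q[k];print('collar',k.sum(),np.percentile(q,[1,50,99],axis=0).round(4).tolist())
b=np.zeros(g.shape,np.uint8);b[192:228,305:340]=(g[192:228,305:340]<125)
c,l,st,ce=cv2.connectedComponentsWithStats(b);i=1+np.argmax(st[1:,4]);print(st[i],ce[i])
x,y,w,h=st[i][:4]
cor=[ray(T,u,v,.047) for u,v in((x-.5,y-.5),(x+w-.5,y-.5),(x-.5,y+h-.5),(x+w-.5,y+h-.5))]
c=np.mean(cor,0);print('mouth',c.round(4),(cor[1]-cor[0]).round(4),(cor[2]-cor[0]).round(4),'in tool',(R.T@(c-s['tool_pos'])).round(4))
E
```

```text
head face 614 0.0146 [-0.0063 -0.0016  0.0033]
collar 188 [[0.0075, -0.0104, 0.0011], [0.0111, -0.0014, 0.0053], [0.0151, 0.0075, 0.0084]]
[315 195  14  28 374] [321.18716578 208.56684492]
mouth [0.5797 0.1257 0.047 ] [0.0004 0.0106 0.    ] [ 0.0217 -0.0007  0.    ] in tool [0.0133 0.003  0.1455]
```

{"op": "carry_out", "data": {
  "linear": [
    [0.0127, 0.0045, 0],
    [0, 0, 0.03],
    [0, 0, 0.03],
    [0, 0, 0.03],
    [0, 0, 0.01],
    [0, 0, 0],
    [0, 0, 0],
    [0, 0, 0]
  ],
  "rot": [
    [0, 0, 0],
    [0, 0, 0],
    [0, 0, 0],
    [0, 0, 0],
    [0, 0, 0],
    [0, 0, 0],
    [0, 0, 0],
    [0, 0, 0]
  ],
  "jaw": [1, 1, 1, 1, 1, 1, 1, 1],
  "force": 55
}}

```text
time_s: 17.68
tool_pos: [0.5814, 0.1283, 0.0939]
tcp_rot: [0.052, 3.139, 0.001]
contact_force: [1.3, 0.1, -1.0]
grip_width: 0.0096
grip_force: 55.0
```

```bash
python3 - <<'E'
from h import *
s=sensors.get_state();R=Ro.from_rotvec(s['tcp_rot']).as_matrix()
print(s['tool_pos'].round(4),s['contact_force'].round(1),R[:,2].round(4))
im,d,m=grab('wrist');P=pts(d,m);w=im
Q=(P-s['tool_pos'])@R
k=(abs(Q[...,1])<.013)&(Q[...,2]>-.03)&(Q[...,2]<-.003)&(Q[...,0]>.013)&(Q[...,0]<.02);print(np.percentile(Q[k][:,1],[1,50,99]).round(4))
t=proj(m,s['tool_pos']+R@[0,0,.035]);print(t,proj(m,(.5797,.1257,.047)))
i2,_,m2=grab('side');t2=proj(m2,(.5797,.1257,.05));u,v=map(int,t2);print(t2)
cv2.imwrite('pics/pre.png',np.hstack([cv2.resize(w[180:330,240:400],(420,394)),cv2.resize(i2[v-30:v+24,u-27:u+27],(394,394))]))
E
```

```text
[0.5814 0.1283 0.0939] [ 1.3  0.1 -1. ] [ 2.1e-03  3.0e-04 -1.0e+00]
[-0.0061 -0.0015  0.0033]
[318.18962106 270.77211918] [313.04727986 260.76867135]
[323.89185573 229.77563594]
```

View pics/pre.png

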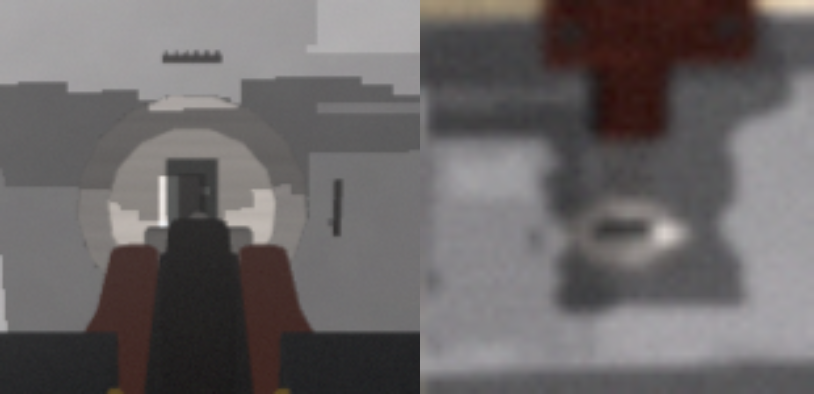

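Key and mouth are within about 1.5 mm of each other: mouth centre u≈313, key head u≈315.5. I'll correct that and start down.

{"op": "carry_out", "data": {
  "linear": [
    [0.0011, -0.0011, 0],
    [0, 0, 0.006],
    [0, 0, 0.005],
    [0, 0, 0.004],
    [0, 0, 0.003],
    [0, 0, 0.002],
    [0, 0, 0]
  ],
  "rot": [
    [0, 0, 0],
    [0, 0, 0],
    [0, 0, 0],
    [0, 0, 0],
    [0, 0, 0],
    [0, 0, 0],
    [0, 0, 0]
  ],
  "jaw": [1, 1, 1, 1, 1, 1, 1],
  "force": 60
}}

```text
time_s: 18.65
tool_pos: [0.5793, 0.1271, 0.0725]
tcp_rot: [-0.052, -3.141, -0.0]
contact_force: [-0.2, 1.4, -0.9]
grip_width: 0.0096
grip_force: 60.0
```

{"op": "carry_out", "data": {
  "linear": [
    [0, 0, 0.003],
    [0, 0, 0.003],
    [0, 0, 0.002],
    [0, 0, 0]
  ],
  "rot": [
    [0, 0, 0],
    [0, 0, 0],
    [0, 0, 0],
    [0, 0, 0]
  ],
  "jaw": [1, 1, 1, 1]
}}

```text
time_s: 19.15
tool_pos: [0.5785, 0.1272, 0.0642]
tcp_rot: [-0.052, -3.14, -0.0]
contact_force: [-1.8, -0.2, -0.7]
grip_width: 0.0098
grip_force: 60.0
```

{"op": "carry_out", "data": {
  "linear": [
    [0, 0, 0.003],
    [0, 0, 0.003],
    [0, 0, 0.002],
    [0, 0, 0]
  ],
  "rot": [
    [0, 0, 0],
    [0, 0, 0],
    [0, 0, 0],
    [0, 0, 0]
  ],
  "jaw": [1, 1, 1, 1]
}}

```text
time_s: 19.65
tool_pos: [0.5805, 0.1274, 0.0567]
tcp_rot: [0.052, 3.139, 0.001]
contact_force: [0.6, 1.3, -2.7]
grip_width: 0.0101
grip_force: 60.0
```

{"op": "carry_out", "data": {
  "linear": [
    [0, 0, 0.001],
    [0, 0, 0.001],
    [0, 0, 0.001],
    [0, 0, 0]
  ],
  "rot": [
    [0, 0, 0],
    [0, 0, 0],
    [0, 0, 0],
    [0, 0, 0]
  ],
  "jaw": [1, 1, 1, 1]
}}

```text
time_s: 20.15
tool_pos: [0.5806, 0.1274, 0.0561]
tcp_rot: [0.052, 3.138, 0.001]
contact_force: [-3.8, 0.6, 18.8]
grip_width: 0.0101
grip_force: 60.0
```

```bash
python3 - <<'E'
from h import *
s=sensors.get_state();R=Ro.from_rotvec(s['tcp_rot']).as_matrix()
print(s['tool_pos'].round(4),s['contact_force'].round(1),s['ft_torque'].round(2))
w,d,m=grab('wrist');Q=(pts(d,m)-s['tool_pos'])@R
k=(abs(Q[...,1])<.012)&(Q[...,0]>.008)&(Q[...,0]<.02)&(Q[...,2]<.02)
for z0 in np.arange(-.05,.02,.005):
    q=Q[k&(Q[...,2]>=z0)&(Q[...,2]<z0+.005)]
    if len(q)>3: print(z0.round(3),len(q),np.percentile(q,[2,50,98],axis=0)[:,:2].round(4).tolist())
i2,_,m2=grab('side');u,v=map(int,proj(m2,(.5797,.1257,.05)))
cv2.imwrite('pics/home.png',np.hstack([cv2.resize(w[180:330,240:400],(420,394)),cv2.resize(i2[v-30:v+24,u-27:u+27],(394,394))])[:, :800])
E
```

```text
[0.5806 0.1274 0.0561] [-3.8  0.6 18.8] [ 0.19  0.58 -0.02]
-0.05 234 [[0.0089, -0.0106], [0.0111, -0.0062], [0.0117, 0.008]]
-0.045 219 [[0.0094, -0.0109], [0.0111, 0.0037], [0.0118, 0.0083]]
-0.04 230 [[0.0087, -0.0113], [0.0112, 0.0035], [0.0118, 0.0096]]
-0.035 827 [[0.0082, -0.0109], [0.0114, -0.0012], [0.0147, 0.0111]]
-0.03 323 [[0.0096, -0.0115], [0.0116, -0.0001], [0.0149, 0.0114]]
-0.025 336 [[0.0093, -0.0115], [0.0115, 0.0007], [0.0149, 0.0116]]
-0.02 292 [[0.0095, -0.0114], [0.0115, -0.0], [0.0148, 0.0114]]
-0.015 258 [[0.0097, -0.0116], [0.0115, 0.0004], [0.0148, 0.0117]]
-0.01 236 [[0.0096, -0.0113], [0.0115, -0.0004], [0.0148, 0.0115]]
-0.005 187 [[0.0097, -0.0115], [0.0115, 0.0001], [0.0149, 0.0112]]
-0.0 111 [[0.0088, -0.0098], [0.0114, -0.0003], [0.0148, 0.0066]]
0.005 983 [[0.0088, -0.0114], [0.0146, 0.0002], [0.0196, 0.0112]]
0.01 187 [[0.0129, -0.0118], [0.0183, 0.0037], [0.0198, 0.0117]]
```

View pics/home.png

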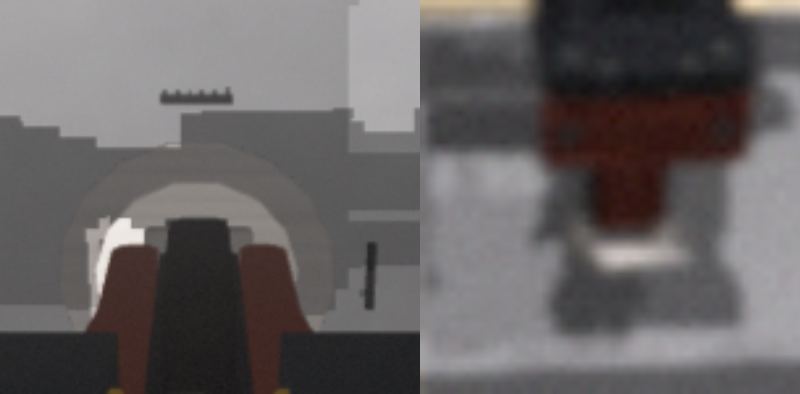

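The collar is seated on the lock face: tip about 26 mm down, 19 N of push, no slip in the grip. Now I'll turn clockwise in stages.

{"op": "carry_out", "data": {
  "linear": [
    [0, 0, -0.001],
    [0, 0, 0],
    [0, 0, 0],
    [0, 0, 0],
    [0, 0, 0]
  ],
  "rot": [
    [0, 0, 0],
    [0, 0, 8],
    [0, 0, 8],
    [0, 0, 8],
    [0, 0, 0]
  ],
  "jaw": [1, 1, 1, 1, 1]
}}

```text
time_s: 20.88
tool_pos: [0.5806, 0.1268, 0.0562]
tcp_rot: [0.705, 3.059, 0.0]
contact_force: [-1.2, -0.8, 10.5]
grip_width: 0.0097
grip_force: 60.0
```

{"op": "carry_out", "data": {
  "linear": [
    [0, 0, 0],
    [0, 0, 0],
    [0, 0, 0],
    [0, 0, 0],
    [0, 0, 0]
  ],
  "rot": [
    [0, 0, 8],
    [0, 0, 8],
    [0, 0, 8],
    [0, 0, 8],
    [0, 0, 0]
  ],
  "jaw": [1, 1, 1, 1, 1]
}}

```text
time_s: 21.5
tool_pos: [0.5803, 0.1263, 0.0561]
tcp_rot: [1.521, 2.746, -0.0]
contact_force: [-1.6, -3.6, 11.9]
grip_width: 0.0097
grip_force: 60.0
```

{"op": "carry_out", "data": {
  "linear": [
    [0, 0, 0],
    [0, 0, 0],
    [0, 0, 0],
    [0, 0, 0]
  ],
  "rot": [
    [0, 0, 8],
    [0, 0, 8],
    [0, 0, 8],
    [0, 0, 0]
  ],
  "jaw": [1, 1, 1, 1]
}}

```text
time_s: 22.0
tool_pos: [0.5799, 0.126, 0.0561]
tcp_rot: [2.058, 2.371, -0.001]
contact_force: [-3.3, -3.6, 13.7]
grip_width: 0.0095
grip_force: 60.0
```

```bash
python3 - <<'E'
from h import *
s=sensors.get_state();R=Ro.from_rotvec(s['tcp_rot']).as_matrix()
print(s['tool_pos'].round(4),s['contact_force'].round(1),s['ft_torque'].round(3),np.degrees(np.arctan2(R[1,0],R[0,0])),R[:,2].round(4))
E
```

```text
[0.5799 0.126  0.0561] [-3.3 -3.6 13.7] [-0.849  0.488  0.057] 98.07299128127455 [ 0.0012 -0.0018 -1.    ]
```

{"op": "carry_out", "data": {
  "linear": [
    [0, 0, 0],
    [0, 0, 0],
    [0, 0, 0],
    [0, 0, 0],
    [0, 0, 0]
  ],
  "rot": [
    [0, 0, 6],
    [0, 0, 5],
    [0, 0, 4],
    [0, 0, 0],
    [0, 0, 0]
  ],
  "jaw": [1, 1, 1, 1, 1]
}}

```text
time_s: 22.62
tool_pos: [0.5793, 0.126, 0.0561]
tcp_rot: [2.349, 2.084, -0.002]
contact_force: [-4.3, -4.4, 15.2]
grip_width: 0.0098
grip_force: 60.0
```

```bash
python3 - <<'E'
from h import *
s=sensors.get_state();R=Ro.from_rotvec(s['tcp_rot']).as_matrix()
print(s['tool_pos'].round(4),s['contact_force'].round(1),s['ft_torque'].round(3),np.degrees(np.arctan2(R[1,0],R[0,0])),R[:,2].round(4),s['q'].round(2))
w,d,m=grab('wrist');P=pts(d,m);Q=(P-s['tool_pos'])@R
k=(abs(Q[...,1])<.012)&(Q[...,0]>.0135)&(Q[...,0]<.0165)&(Q[...,2]<-.003)&(Q[...,2]>-.03);q=Q[k]
print(len(q),np.percentile(q[:,1],[2,50,98]).round(4),'face slope (yaw slip, deg)',np.degrees(np.arctan(np.polyfit(q[:,1],q[:,0],1)[0])))
k=(abs(Q[...,1])<.006)&(Q[...,2]<-.03)&(Q[...,2]>-.036)&(abs(Q[...,0])<.017);print('head top world z',np.median(P[k][:,2]))
i,d2,m2=grab('side');P=pts(d2,m2);b=(P[...,0]>.66)&(P[...,0]<.78)&(P[...,1]>.04)&(P[...,1]<.2)&(P[...,2]>.1)&(P[...,2]<.23)&(d2>0);q=P[b];print('flap',np.pi/2+np.arctan(np.polyfit(q[:,2],q[:,0],1)[0]))
E
```

```text
[0.5793 0.126  0.0561] [-4.3 -4.4 15.2] [-0.782  0.711  0.054] 83.16067074439236 [ 1.0e-04 -1.8e-03 -1.0e+00] [ 0.1   0.54  1.69 -0.    0.92  0.22]
6 [-0.0001  0.0017  0.0026] face slope (yaw slip, deg) 1.9444225025061121
head top world z 0.08909826755367953
flap 1.810947669635203
```

{"op": "carry_out", "data": {
  "linear": [
    [0, 0, 0],
    [0, 0, 0],
    [0, 0, 0],
    [0, 0, 0]
  ],
  "rot": [
    [0, 0, 3],
    [0, 0, 0],
    [0, 0, 0],
    [0, 0, 0]
  ],
  "jaw": [1, 1, 1, 1]
}}

```text
time_s: 23.22
tool_pos: [0.5792, 0.1261, 0.0561]
tcp_rot: [2.403, 2.022, -0.002]
contact_force: [-4.3, -4.4, 14.8]
grip_width: 0.0097
grip_force: 60.0
```

```bash
python3 - <<'E'
from h import *
s=sensors.get_state();R=Ro.from_rotvec(s['tcp_rot']).as_matrix()
print(s['contact_force'].round(1),s['ft_torque'].round(3),np.degrees(np.arctan2(R[1,0],R[0,0])),s['grip_width'],s['joint_velocities'].round(3))
w,d,m=grab('wrist');i2,_,m2=grab('side');u,v=map(int,proj(m2,(.5797,.1257,.05)))
cv2.imwrite('pics/end.png',np.hstack([cv2.resize(w[180:330,240:400],(420,394)),cv2.resize(i2[v-30:v+24,u-27:u+27],(380,394))]))
E
```

```text
[-4.3 -4.4 14.8] [-0.711  0.836  0.132] 80.15784067435024 0.009651386302462085 [-0.    -0.001 -0.001 -0.001  0.    -0.001]
```

View pics/end.png

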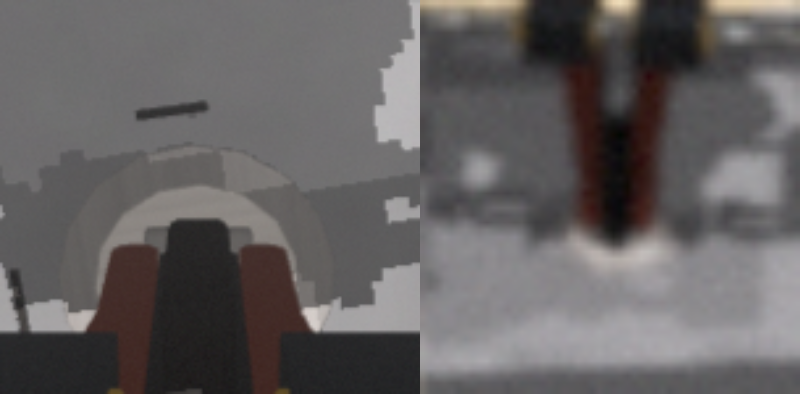

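The view shows the key square in the grip (head at (200,260)) with its collar on the lock face. It has turned about 98° with the tool, and the moment has risen sharply at the stop. All is at rest, so I'm handing in.

```bash
python3 -c "
from bench import job
print(job.close_job())"
```

```text
the job is handed in; nothing more can be done
None
```

The job is handed in with no verdict shown: the flap stands open at about 1.8 rad, and the square key is fully home in the lock, turned clockwise to its stop and still gripped.

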